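# Post a mould through the sprung flap

### The job

Put the large mould, white cassette upward, on the open loading ledge of the collection box whose throat it fits (the blue-flapped one), lengthwise in front of the flap, and let go of it. Then push it from behind so that the mould itself swings the flap open, until it drops off the end of the ledge into the chamber and lies flat with the flap fully closed behind it. Do not open either flap without the mould, and leave the yellow-flapped box's flap and the other things on the bench alone.

Things in the scene. Friction and masses are not known exactly. Their poses are not given: they have to be found in the camera images.
- mould_center (a point): the large mould: steel mould with a white perforated cassette on top, one rigid piece, a plain 76 x 40 x 16 mm box (long axis = its x, 40 mm width = y, height = z), about 0.1 kg, lying on the bench. Point at its centre, half-way up (8 mm above its underside)
- wide_box: wide collection box (fixed), blue flap and guides, throat 46 mm. Origin on the bench under the door frame, mid-throat; x = pushing direction (ledge, flap, chamber), z up. Box frame, mm: loading ledge x -185 to -34, y +-50, top z 32; blue guides on it x -60 to -8, inner faces y +-23, tops z 40, flared lead-ins from x -80. 
- wide_flap (a joint): wide box's flap angle, rad: 0 closed, grows as it swings inward and up (stop 2.2). Hinge at box x -4, z 58 mm; closed, the 25 mm flap slants down towards the loader, its lower edge at x -15, z 35. A light spring always closes it: 1 to 2 N on a part pushed against it
- wide_ledge (a point): point on the top face of the wide box's loading ledge, mid-throat, at box x -125 mm. A mould centred over it clears guides, lead-ins and flap (its front end is at box x -87 mm). Axes as the box
- narrow_box: narrow collection box (fixed), yellow flap and guides, throat 30 mm. Origin on the bench under the door frame, mid-throat; x = pushing direction (ledge, flap, chamber), z up. Box frame, mm: loading ledge x -185 to -34, y +-50, top z 32; yellow guides on it x -60 to -8, inner faces y +-15, tops z 40, flared lead-ins from x -80. Too narrow for the large mould
- narrow_flap (a joint): narrow box's flap angle, rad: 0 closed, grows as it swings inward and up (stop 2.2). Hinge at box x -4, z 58 mm; closed, the 25 mm flap slants down towards the loader, its lower edge at x -15, z 35. A light spring always closes it: 1 to 2 N on a part pushed against it
- wide_in (a point): middle of the wide box's chamber floor (box x 35, z 6 mm). Ledge ends at box x -34 in a drop to this floor, which spans x -34 to 89, 90 mm wide: push until the pusher is close to the door frame, or the mould may stay leaning on the ledge's edge. White door frame at x -8 to 6: posts beside the throat (y beyond +-23), header z 62 to 74. Clear fixed walls and roof, top z 74
- small1_center (a point): small white-topped mould, 42 x 26 x 12 mm, bystander; point at its centre
- small2_center (a point): small yellow-topped mould, 42 x 26 x 12 mm, bystander; point at its centre
- small3_center (a point): small white-topped mould, 42 x 26 x 12 mm, bystander; point at its centre
- jar: white-capped closed jar, 60 mm across, 85 mm tall, bystander; origin at its underside
- tweezers: steel tweezers lying flat, 130 x 9 x 6 mm along x, bystander; origin mid-underside
- pot: white open cup, 70 mm across, 60 mm tall, bystander; origin at its underside
- pen: blue marker lying along its x, 120 mm long, 12 mm thick, bystander; origin mid-underside

How it is judged:
On the way, in this order (a step that is already met when the one before it is completed fails the run):
1. the large mould rests flat on the wide box's ledge in front of the closed flap, roughly lengthwise (within about 17 degrees), released (x of mould_center in the frame of wide_box between -0.17 and -0.075 m and y of mould_center in the frame of wide_box between -0.035 and 0.035 m and z of mould_center in the frame of wide_box between 0.036 and 0.044 m and angle between the x axis of mould_center and the x axis of wide_box, either way round below 0.3 rad and angle between mould_center's own z axis and vertical below 0.1 rad and value of joint wide_flap below 0.1 rad and contact force between the fingers and mould below 0.05 N), for 0.2 s.
2. the mould, passing through, holds the flap open (value of joint wide_flap above 0.9 rad and contact force between mould and wide_flap above 0.05 N and x of mould_center in the frame of wide_box above -0.065 m), for 0.1 s.
At the end, for the whole second after the job is handed in: The large mould lies at rest, flat (within 0.2 rad) and cassette side up on the floor of the wide box's chamber (centre 0 to 57 mm past the box origin along its x, within 30 mm of the throat's middle, centre below 22 mm), and both flaps are closed (under 0.1 rad) (x of mould_center in the frame of wide_box between 0 and 0.057 m and y of mould_center in the frame of wide_box between -0.03 and 0.03 m and z of mould_center in the frame of wide_box between 0.005 and 0.022 m and angle between mould_center's own z axis and vertical below 0.2 rad and value of joint each of wide_flap, narrow_flap below 0.1 rad and linear speed of mould below 0.02 m/s); the robot touches nothing.
It fails at once if the flap is opened more than 0.4 rad before the mould has reached it (value of joint wide_flap above 0.4 rad and x of mould_center in the frame of wide_box below -0.075 m).
It fails at once if the narrow box's flap is opened more than 0.3 rad (value of joint narrow_flap above 0.3 rad).
It fails at once if a bystander is moved more than 25 mm (distance of any of small1_center, small2_center, small3_center, jar, tweezers, pot, pen from where it was at the start of the episode above 0.025 m).
It also fails if it takes over 48 s, if anything falls off the work surface, if the arm or the gripper's body presses on something with over 40 N, if the wrist force passes 120 N, or if a joint passes its speed limit or range.

### The arm

A 6-joint arm with a two-finger parallel gripper is mounted at the origin on the work surface. World frame = base frame: x ahead of the robot, y to its left, z up, the work surface at z = 0. Lengths are in m, angles in rad, forces in N, time in s.
With the tool pointing down it reaches from about 0.425 to 0.95 m from the base axis. Payload 3.5 kg.
Tool frame: the origin (TCP) lies at the very end of the fingers, on their centre line; the grasp point (between the pads) lies 19 mm behind it (ctrl.grip_point_offset is the distance from the TCP to the grasp point, in m); z points along the fingers, y is the line along which they close (so a half turn about z gives the same grasp; the last joint's range is limited). The gripper opens to 85 mm and grips with 20 to 120 N. Pads are 22 mm wide; open, the fingers measure 114 mm over their backs; the gripper's body (76 mm by 85 mm) begins 54 mm behind the grasp point. The pads swing forward as they close: fully open they stand 13 mm farther back than shut.
Start: joints at [-1.445, 0.286, 1.577, -0, 1.279, -0.15], TCP at [0.184, -0.649, 0.231] pointing down, gripper open.
Joint ranges: [-2.77, 2.77], [-0.9, 2.22], [0.21, 2.48], [-1.53, 4.67], [0.24, 2.81], [-2.84, 2.84]. Speed limits (rad/s): [2.79, 2.79, 3.14, 3.14, 3.14, 3.14].

### API

Orientations are given as a unit quaternion [x, y, z, w].
In Python, from plant import telemetry, vision, ctrl gives the robot as it stands.
- The arm moves only by the tool arm_command, never from a script. Its argument "series" is one flat list of numbers, 7 for each row, row after row: the shift along the tool's x, y, z in cm, then the turn, a rotation vector about the tool's x, y, z in degrees, then the closure, from 0 (fully open) to 1 (shut). A call has 1 to 10 rows; each row is the pose to reach, as a shift and turn from the pose commanded when the call began, along the tool's axes at that moment; what a row does not reach only later rows make up. A row lasts 1/12 s, in which the tool goes at most 41.7 mm and 7.16 degrees, less where a joint would pass 70% of its speed; a pose out of reach is approached as far as the arm can. A call with a gripper value outside its range is refused whole. The fingers move at their own pace and stop on an object; "force" is the grip in N (left out, the last holds). Time passes only in rows, so rows that repeat a pose let the fingers close. It gives the time, the measured TCP pose, the force, the opening and the grip force at its end, in the units of the state.
- telemetry.get_state(): the state, without advancing time (a new reading comes with each control period).
- vision.read_camera(name): name is "scene" or "side" or "wrist"; returns a dict with "color" (400x640x3 uint8, blue, green, red), "K" (3x3 intrinsics, pixels), "rvec" (rotation vector, rad) and "tvec" (3), from world to camera coordinates, as OpenCV has them; the wrist camera has in their place "T_tool_cam" (4x4, takes a point from camera to tool coordinates, whose origin is the TCP and whose axes are the flange's). Camera axes: x right, y down, z forward; pixel columns grow to the right and rows downward; lengths in m; the calibration is good to about 2 mm. A picture is of the moment at which its call begins: read the wrist's pose just before it. There is no depth.
- ctrl.sign_off(): hands the job in; it is judged then, once.
The state is a dict: "time": time; "qpos": joint angles; "dq": joint speeds; "joint_efforts": joint torques, N m; "eef_pos": TCP position; "tcp_rot": TCP orientation; "contact_force": force on the tool from outside, world axes, zero at the start; "wrist_torque": the same for the moment, N m; "opening": opening from 0.0 (shut) to 1.0 (fully open); "finger_force": force on a finger pad.
Only numpy, scipy, OpenCV 4.12 (cv2) and the standard library are available. Lean on these libraries where they do the work, as an engineer would, in place of code of your own. Each camera call takes 0.05 s, during which the arm holds its last target. There are 200 camera calls.

## Working session

There is one attempt and no reset: what is moved stays moved. The work goes in short steps, Python scripts to look and compute and a tool call to move; the robot and the scene stay as the last step left them, time stands still between calls to the robot, and variables do not carry over. Pictures are saved under pics/ and viewed, at most 10 in all, crops included, and the job is handed in when it is done.

Besides the shell and the picture viewer there is one more tool, called after "Request:" in YAML: its name, and indented under it one key for each argument. arm_command: Moves the arm, as the interface text tells. Its arguments: {"type":"object","properties":{"series":{"type":"array","items":{"type":"number"}},"force":{"type":"number"}},"required":["series"]}

```bash
mkdir -p pics; ls; python3 - <<'E'
from plant import telemetry, vision, ctrl
import cv2,pickle
s=telemetry.get_state(); print(s, ctrl.grip_point_offset)
d={}
for n in ("scene","side","wrist"):
    c=vision.read_camera(n); d[n]=c
    cv2.imwrite(f"pics/{n}0.png",c["color"])
    print(n,{k:v for k,v in c.items() if k!="color"})
pickle.dump((s,d),open("v0.pkl","wb"))
E
```

```text
pics
{'time': 0.0, 'qpos': array([-1.44500113e+00,  2.87159662e-01,  1.57817056e+00, -1.79017135e-06,
        1.27858946e+00, -1.49997155e-01]), 'dq': array([-0.00052163,  0.00052115,  0.00236225,  0.00052231, -0.00032021,
        0.00032172]), 'joint_efforts': array([-4.82343003e-04, -4.05981553e+01, -2.92624784e+01, -1.57969080e-04,
        5.77869709e-03,  4.42607956e-06]), 'eef_pos': array([ 0.1837561 , -0.64882936,  0.22995466]), 'tcp_rot': array([ 9.90506672e-01,  1.37459732e-01,  1.32225266e-05, -1.16343870e-03]), 'contact_force': array([ 0.51894975, -0.41042911, -0.90333316]), 'wrist_torque': array([ 0.00865153, -0.00827421, -0.03495628]), 'finger_force': 0.0, 'opening': 0.9960102320726807} 0.0187
scene {'K': array([[503.05421854,   0.        , 324.1377177 ],
       [  0.        , 503.05421854, 204.32909059],
       [  0.        ,   0.        ,   1.        ]]), 'rvec': array([ 1.68348102,  1.94271074, -0.74175074]), 'tvec': array([ 0.04080566, -0.40917183,  1.64207431])}
side {'K': array([[371.88115037,   0.        , 314.12400227],
       [  0.        , 371.88115037, 196.65441624],
       [  0.        ,   0.        ,   1.        ]]), 'rvec': array([ 0.24909156, -2.69506512,  1.46011821]), 'tvec': array([0.58895172, 0.09885439, 0.86955001])}
wrist {'K': array([[294.99843547,   0.        , 320.57630134],
       [  0.        , 294.99843547, 198.16340607],
       [  0.        ,   0.        ,   1.        ]]), 'T_tool_cam': array([[ 6.14654257e-04, -9.64646595e-01, -2.63546143e-01,
         6.60061299e-02],
       [ 9.99999673e-01,  7.31605784e-04, -3.45620585e-04,
        -9.65610241e-04],
       [ 5.26213602e-04, -2.63545844e-01,  9.64646729e-01,
        -1.42554599e-01],
       [ 0.00000000e+00,  0.00000000e+00,  0.00000000e+00,
         1.00000000e+00]])}
```

View pics/scene0.png

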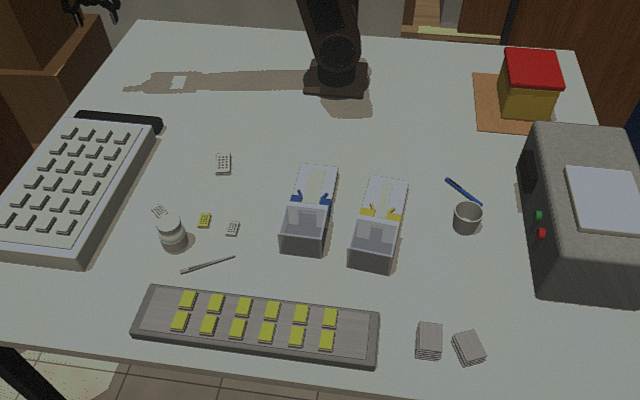

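View pics/side0.png

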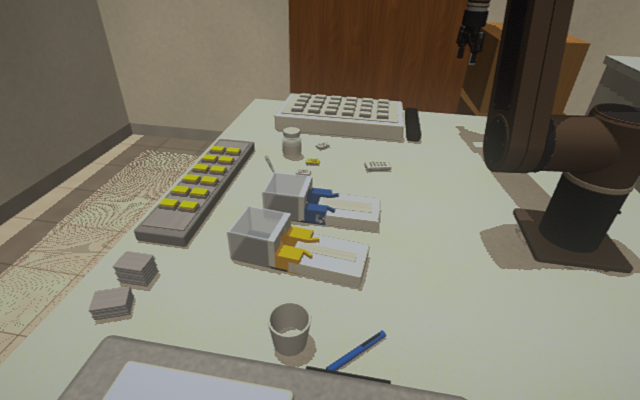

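The scene view shows the large mould at about (223,163), the blue-guide wide box with its ledge around (318,180) and chamber around (305,228), and the yellow box to its right. The side view shows the mould at (377,166) and the blue guides around (320,205). Next I measure these on height planes.

```bash
cat > h.py <<'E'
import numpy as np, cv2
from scipy.spatial.transform import Rotation as R
def ray(c,px,state=None):
    d=np.linalg.inv(c["K"])@np.array([px[0],px[1],1.])
    if "rvec" in c:
        M=R.from_rotvec(np.ravel(c["rvec"])).as_matrix(); return -M.T@np.ravel(c["tvec"]), M.T@d
    T=np.eye(4); T[:3,:3]=R.from_quat(state["tcp_rot"]).as_matrix(); T[:3,3]=state["eef_pos"]
    T=T@c["T_tool_cam"]; return T[:3,3], T[:3,:3]@d
def onplane(c,px,z,state=None):
    o,d=ray(c,px,state); return o+d*(z-o[2])/d[2]
def two(r1,r2):
    (a,u),(b,v)=r1,r2
    t=np.linalg.lstsq(np.c_[u,-v],b-a,rcond=None)[0]
    return (a+t[0]*u+b+t[1]*v)/2, np.linalg.norm(a+t[0]*u-b-t[1]*v)
E
python3 - <<'E'
import pickle,cv2,numpy as np
from h import *
s,d=pickle.load(open("v0.pkl","rb"))
sc,si=d["scene"],d["side"]
print("mould",onplane(sc,(223,163),.016),onplane(si,(377,166),.016))
# blue masks
for n,c in(("scene",sc),("side",si)):
    b,g,r=[c["color"][...,i].astype(int) for i in range(3)]
    for nm,m in (("blue",(b>r+40)&(b>g+25)),("yel",(r>b+70)&(g>b+40))):
        k,l,st,ce=cv2.connectedComponentsWithStats(m.astype(np.uint8))
        for i in range(1,k):
            if st[i,4]>15: print(n,nm,st[i],ce[i].round(1),onplane(c,ce[i],.036).round(3))
crop=sc["color"][140:290,190:420]
a=cv2.resize(crop,None,fx=3.4,fy=3.4,interpolation=cv2.INTER_CUBIC); cv2.imwrite("pics/sc_crop.png",a)
E
```

```text
mould [ 0.45187439 -0.25145505  0.016     ] [ 0.44838467 -0.2389342   0.016     ]
scene blue [445 177  37  28 123] [463.5 191.6] [0.488 0.382 0.036]
scene blue [290 190  12  12  79] [296.5 196.9] [ 0.564 -0.028  0.036]
scene blue [320 193  11  18  85] [325.2 200.7] [0.567 0.044 0.036]
scene yel [360 204  15  12 100] [367.4 210.8] [0.585 0.15  0.036]
scene yel [386 208  15  13  98] [393.  215.7] [0.592 0.212 0.036]
scene yel [198 214  12  12  41] [203.6 220.5] [ 0.67  -0.234  0.036]
scene yel [179 290  17  17 183] [187.  298.2] [ 0.88  -0.204  0.036]
scene yel [207 294  16  17 186] [214.7 302. ] [ 0.881 -0.144  0.036]
scene yel [236 297  15  18 184] [243.1 305.5] [ 0.881 -0.083  0.036]
scene yel [264 301  16  17 190] [271.5 309. ] [ 0.88  -0.023  0.036]
scene yel [294 304  14  18 188] [300.3 312.8] [0.88  0.037 0.036]
scene yel [323 308  14  18 191] [329.4 316.5] [0.88  0.098 0.036]
scene yel [171 311  17  18 204] [179.  319.7] [ 0.931 -0.204  0.036]
scene yel [200 315  17  18 205] [207.7 323.6] [ 0.931 -0.144  0.036]
scene yel [229 319  16  18 206] [236.8 327.5] [ 0.931 -0.083  0.036
[... 772 characters left out ...]
0] [225.1 158.6] [ 0.893 -0.154  0.036]
side yel [306 159  13   4  44] [312.2 160.7] [ 0.639 -0.194  0.036]
side yel [193 164  16   7  77] [200.3 166.6] [ 0.943 -0.093  0.036]
side yel [209 166  17   6  79] [217.  168.4] [ 0.893 -0.093  0.036]
side yel [183 174  16   7  88] [190.4 177.1] [ 0.944 -0.032  0.036]
side yel [200 176  17   7  91] [208.3 179.1] [ 0.893 -0.032  0.036]
side yel [172 186  17   8 100] [180. 189.] [0.943 0.029 0.036]
side yel [190 188  18   8 103] [198.6 191.2] [0.892 0.03  0.036]
side yel [159 198  19   9 118] [168. 202.] [0.943 0.09  0.036]
side yel [179 200  19   9 121] [187.7 204.4] [0.892 0.09  0.036]
side yel [275 226  44  44 979] [292.6 246.3] [0.611 0.19  0.036]
```

View pics/sc_crop.png

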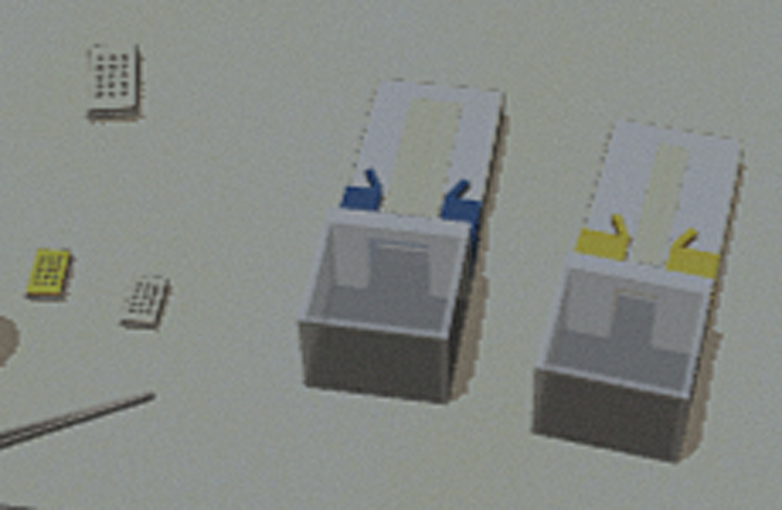

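The crop shows the wide box near world x ≈ 0.6, pointing roughly along +x. Its ledge back corners are around (302,163) and (338,167) in the scene image. I move the wrist camera over the mould and box for a closer measurement.

Request:
arm_command:
  series: [37.8, -36, -5, 0, 0, 15.8, 0, 37.8, -36, -5, 0, 0, 15.8, 0, 37.8, -36, -5, 0, 0, 15.8, 0, 37.8, -36, -5, 0, 0, 15.8, 0, 37.8, -36, -5, 0, 0, 15.8, 0, 37.8, -36, -5, 0, 0, 15.8, 0, 37.8, -36, -5, 0, 0, 15.8, 0, 37.8, -36, -5, 0, 0, 15.8, 0, 37.8, -36, -5, 0, 0, 15.8, 0, 37.8, -36, -5, 0, 0, 15.8, 0]

```text
time: 0.98
eef_pos: [0.3954, -0.2904, 0.271]
tcp_rot: [1.0, -0.0, 0.0, -0.0]
contact_force: [0.8, -0.4, -0.3]
opening: 1.001
finger_force: 0.0
```

Request:
arm_command:
  series: [5.5, -15, -1, 0, 0, 0, 0, 5.5, -15, -1, 0, 0, 0, 0, 5.5, -15, -1, 0, 0, 0, 0, 5.5, -15, -1, 0, 0, 0, 0, 5.5, -15, -1, 0, 0, 0, 0, 5.5, -15, -1, 0, 0, 0, 0, 5.5, -15, -1, 0, 0, 0, 0, 5.5, -15, -1, 0, 0, 0, 0]

```text
time: 1.65
eef_pos: [0.4496, -0.1433, 0.2807]
tcp_rot: [1.0, -0.001, -0.0, 0.0]
contact_force: [1.3, 0.3, -0.0]
opening: 0.998
finger_force: 0.0
```

```bash
python3 - <<'E'
from plant import telemetry, vision
import cv2,pickle
s=telemetry.get_state(); c=vision.read_camera("wrist")
pickle.dump((s,c),open("v1.pkl","wb")); print(s["eef_pos"],s["tcp_rot"],abs(s["dq"]).max())
cv2.imwrite("pics/wrist1.png",cv2.resize(c["color"],None,fx=1.25,fy=1.25))
E
```

```text
[ 0.44956807 -0.1433079   0.28073348] [ 9.99999711e-01 -6.86757326e-04 -3.25993189e-04  1.89272531e-05] 0.014573392958363983
```

View pics/wrist1.png

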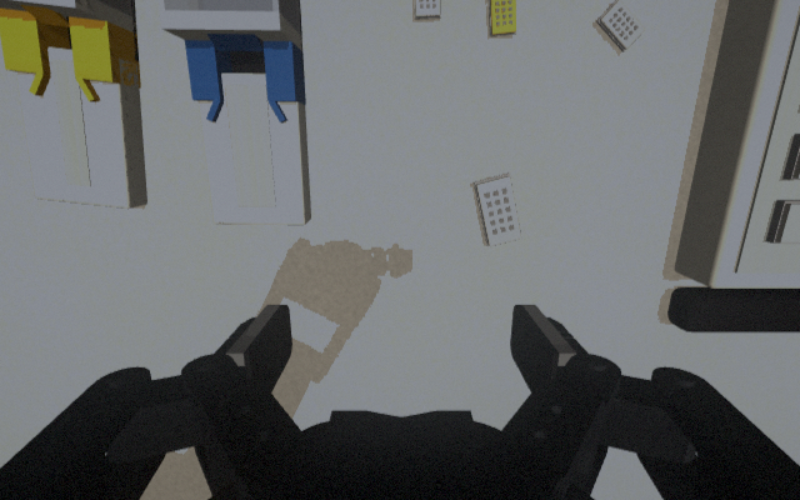

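The wrist view shows the mould at about (497,211) of 800x500, slightly turned. The wide ledge's rear corners are at about (216,223) and (307,224), and the blue guides run up to the frame at about (245,35). Now I fit these by masks.

```bash
python3 - <<'E'
import pickle,cv2,numpy as np
from h import *
s,c=pickle.load(open("v1.pkl","rb"))
im=c["color"]; g=cv2.cvtColor(im,cv2.COLOR_BGR2GRAY)
print("bench",g[180:200,300:340].mean(),"mould row",g[168,370:425].tolist()); print("ledge row",g[165,160:255:2].tolist(), "col",g[160:190,190].tolist())
b,gg,r=[im[...,i].astype(int) for i in range(3)]
# mould: brighter/ whiter than the bench
print(im[190,320],im[165,180],im[175,390])
def rect(mask,x0,y0,x1,y1,z,nm):
    m=np.zeros_like(g); m[y0:y1,x0:x1]=mask[y0:y1,x0:x1]
    m=cv2.morphologyEx(m,cv2.MORPH_CLOSE,np.ones((9,9)))
    cs=cv2.findContours(m,cv2.RETR_EXTERNAL,cv2.CHAIN_APPROX_NONE)[0]; k=max(cs,key=cv2.contourArea)[:,0]
    P=np.array([onplane(c,p,z,s)[:2] for p in k],np.float32)*1000
    q=cv2.minAreaRect(P); print(nm,q,"\n",cv2.boxPoints(q).round(1).tolist()); return P
wh=((b+gg+r>3*(g[180:200,300:340].mean()+12))).astype(np.uint8)
for z in (.016,): rect(wh,365,130,430,205,z,"mould")
rect(wh,155,85,262,185,.032,"ledge")
bl=((b>r+40)&(b>gg+25)).astype(np.uint8)
rect(bl,140,30,185,105,.04,"guideL"); rect(bl,205,30,250,105,.04,"guideR")
E
```

```text
bench 138.69375 mould row [140, 140, 141, 142, 140, 141, 140, 139, 142, 142, 140, 117, 115, 90, 99, 77, 136, 140, 143, 140, 140, 140, 137, 137, 133, 139, 143, 136, 103, 99, 100, 119, 139, 140, 126, 101, 102, 101, 121, 139, 140, 138, 141, 130, 139, 140, 142, 140, 140, 139, 141, 138, 141, 140, 141]
ledge row [139, 140, 141, 142, 139, 140, 140, 141, 139, 142, 141, 142, 138, 142, 140, 140, 136, 135, 136, 140, 137, 137, 137, 140, 139, 136, 139, 137, 138, 139, 133, 142, 141, 141, 141, 140, 141, 141, 140, 141, 140, 138, 78, 73, 105, 140, 139, 139] col [141, 141, 141, 140, 139, 140, 141, 140, 141, 141, 137, 142, 142, 141, 143, 141, 141, 141, 134, 131, 138, 140, 139, 141, 140, 140, 138, 141, 142, 139]
[142 141 135] [149 141 137] [146 141 136]Traceback (most recent call last):
  File "<stdin>", line 16, in <module>
  File "<stdin>", line 12, in rect
ValueError: max() iterable argument is empty
```

```bash
python3 - <<'E'
import pickle,cv2,numpy as np
from h import *
s,c=pickle.load(open("v1.pkl","rb"))
im=c["color"]; g=cv2.cvtColor(im,cv2.COLOR_BGR2GRAY)
# mould holes
m=np.zeros_like(g); m[135:205,370:425]=(g[135:205,370:425]<122)
k,l,st,ce=cv2.connectedComponentsWithStats(m,connectivity=4)
H=[]
for i in range(1,k):
    if st[i,4]>=4: print(st[i].tolist(),ce[i].round(1)); 
    if 5<=st[i,4]<=50 and st[i,2]<9 and st[i,3]<9: H.append(onplane(c,ce[i],.016,s)[:2]*1000)
H=np.array(H,np.float32); print(len(H),H.round(1).tolist(),cv2.minAreaRect(H))
f=cv2.bilateralFilter(im,9,30,5).astype(float); f=cv2.GaussianBlur(f,(3,3),0)
ch=f[...,0]-f[...,2]
print(np.round(ch[165,150:262:4],1).tolist())
v=np.clip((ch-3)*18,0,255).astype(np.uint8)
a=np.hstack([cv2.resize(v[10:195,140:265],(500,740//1*1)[:2],interpolation=cv2.INTER_CUBIC)[:590],]) 
x=cv2.resize(v[25:215,140:440],None,fx=2.6,fy=2.6); cv2.imwrite("pics/ch.png",x)
E
```

```text
[395, 139, 12, 5, 29] [400.8 141. ]
[383, 142, 12, 5, 29] [388.9 144.1]
[376, 146, 16, 51, 235] [383.8 171.1]
[402, 150, 4, 5, 14] [403.2 152.3]
[394, 152, 5, 5, 19] [396.3 154.4]
[387, 154, 5, 5, 19] [389.3 155.8]
[403, 158, 4, 5, 19] [404.4 159.9]
[396, 160, 4, 4, 16] [397.5 161.5]
[389, 161, 5, 6, 16] [391.  163.4]
[404, 165, 5, 5, 16] [405.9 167.2]
[398, 167, 4, 5, 15] [399.4 168.9]
[391, 169, 4, 4, 15] [392.6 170.6]
[406, 173, 4, 4, 15] [407.4 174.4]
[399, 175, 4, 4, 14] [400.5 176.3]
[392, 176, 4, 5, 14] [393.7 177.8]
[407, 180, 4, 5, 16] [408.6 181.8]
[400, 182, 5, 4, 15] [402.1 183.4]
[394, 183, 4, 5, 15] [395.5 185.1]
15 [[469.0, -255.8000030517578], [466.20001220703125, -246.5], [464.20001220703125, -237.0], [458.6000061035156, -258.29998779296875], [456.3999938964844, -248.8000030517578], [453.70001220703125, -240.0], [448.29998779296875, -261.1000061035156], [446.1000061035156, -252.1999969482422], [443.6000061035156, -242.89999389648438], [438.20001220703125, -263.8999938964844], [435.6000061035156, -254.5], [433.3999938964844, -245.10000610351562], [427.70001220703125, -266.3999938964844], [425.3999938964844, -257.5], [422.8999938964844, -248.3000030517578]] ((445.9244384765625, -251.87277221679688), (42.84545135498047, 19.45195770263672), 14.663603782653809)
[5.9, 5.7, 5.2, 5.0, 4.4, 8.1, 12.0, 12.0, 12.3, 12.8, 10.8, 8.6, 9.5, 8.2, 8.1, 8.3, 8.8, 10.0, 12.1, 12.1, 12.0, 12.1, 11.8, 3.9, -5.0, 8.1, 8.0, 7.9]
```

View pics/ch.png

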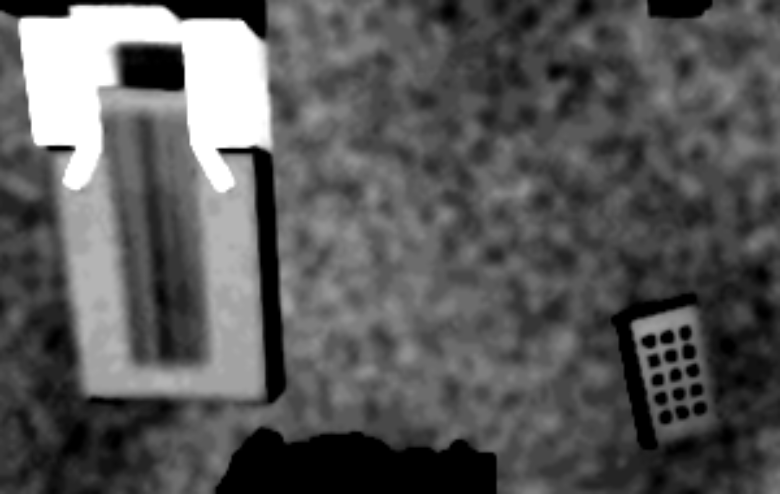

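The chroma picture shows the ledge clearly: left edge from (53,150) to (85,395), right edge from (252,150) to (270,395), rear edge at row ~395. The mould's 15-hole grid is at (675,375), and its grid centre agrees with the scene view to 6 mm. Next I fit the ledge edges and the guide lead-ins.

```bash
python3 - <<'E'
import pickle,cv2,numpy as np
from h import *
s,c=pickle.load(open("v1.pkl","rb"))
im=c["color"]; f=cv2.bilateralFilter(im,9,30,5).astype(float); f=cv2.GaussianBlur(f,(3,3),0); ch=f[...,0]-f[...,2]
W=lambda p,z:onplane(c,p,z,s)[:2]*1000
def cross(v,x0,th,up):
    for i in range(len(v)-1):
        if (v[i]<th<=v[i+1]) if up else (v[i]>th>=v[i+1]): return x0+i+(th-v[i])/(v[i+1]-v[i])
L=[];Rr=[];B=[]
for y in range(100,172,2):
    ex=160.5+(y-83)*32/245; e=cross(ch[y,int(ex)-8:int(ex)+9],int(ex)-8,9,True)
    if e: L.append(W((e,y),.032))
    ex=237+(y-83)*18/245; e=cross(ch[y,int(ex)-8:int(ex)+9],int(ex)-8,5,False)
    if e: Rr.append(W((e,y),.032))
for x in range(178,240,2):
    e=cross(ch[165:190,x],165,9 if x<1 else 6,False)
    if e: B.append(W((x,e),.032))
def line(P,ax):
    P=np.array(P); 
    for _ in range(3):
        k=np.polyfit(P[:,ax],P[:,1-ax],1); r=P[:,1-ax]-np.polyval(k,P[:,ax]); P=P[abs(r)<max(2*r.std(),.5)]
    return k,r.std(),len(P)
l,r_,b=line(L,0),line(Rr,0),line(B,1)
for q in(l,r_,b): print(q,np.degrees(np.arctan(q[0][0])))
for X in (410,440,490): print(X,np.polyval(l[0],X),np.polyval(r_[0],X),(np.polyval(l[0],X)+np.polyval(r_[0],X))/2)
# corners, guide tips (scaled picture px)
P=lambda u,v:(140+u/2.6,25+v/2.6)
for n,u,v,z in(("tipL",72,188,.04),("tipR",225,190,.04),("rearL",88,398,.032),("rearR",268,398,.032),("innerL",101,142,.04),("innerR",190,142,.04)): print(n,W(P(u,v),z).round(1))
# independent: scene & side guides, 2-view of blobs
S,d=pickle.load(open("v0.pkl","rb"))
for a,bb in(((296.5,196.9),(322.4,191.7)),((325.2,200.7),(317.3,207.2))): print(two(ray(d["scene"],a),ray(d["side"],bb)))
E
```

```text
(array([6.43158849e-03, 5.47955698e+01]), np.float64(0.30871727343551336), 32) 0.3684977950927494
(array([-1.61991911e-02, -2.98277435e+01]), np.float64(0.15440471695299446), 36) -0.9280641096254081
(array([5.25469314e-02, 4.34950448e+02]), np.float64(0.35159006043086377), 16) 3.0079509305596073
410 57.43252106809527 -36.46941182382862 10.481554622133324
440 57.62546872279831 -36.955387557525384 10.335040582636463
490 57.947048147303384 -37.765347113686644 10.09085051680837
tipL [539.3  45.9]
tipR [538.4 -26.5]
rearL [436.4  55.8]
rearR [436.4 -37.7]
innerL [559.7  29.6]
innerR [559.7 -12. ]
(array([ 0.57850558, -0.02337934,  0.04599679]), np.float64(0.009506452777119768))
(array([0.58002777, 0.04759277, 0.04577083]), np.float64(0.008246221003508846))
```

Estimates:
- Mould: centre (0.446, -0.252), long axis at yaw 15°.
- Wide box: origin about (0.620, 0.009), yaw about -0.5°. The tip, inner-guide and rear-edge x values all agree to within 2 mm.

I go above the mould and re-measure there.

Request:
arm_command:
  series: [-0.4, 10.9, 16, 0, 0, -15, 0, -0.4, 10.9, 16, 0, 0, -15, 0, -0.4, 10.9, 16, 0, 0, -15, 0, -0.4, 10.9, 16, 0, 0, -15, 0, -0.4, 10.9, 16, 0, 0, -15, 0, -0.4, 10.9, 16, 0, 0, -15, 0, -0.4, 10.9, 16, 0, 0, -15, 0, -0.4, 10.9, 16, 0, 0, -15, 0]

```text
time: 2.37
eef_pos: [0.4462, -0.2523, 0.1221]
tcp_rot: [0.992, 0.13, 0.001, 0.0]
contact_force: [0.3, 0.7, -0.3]
opening: 0.999
finger_force: 0.0
```

```bash
cat > holes.py <<'E'
from plant import telemetry, vision
from h import *
s=telemetry.get_state(); c=vision.read_camera("wrist"); im=c["color"]; g=cv2.cvtColor(im,cv2.COLOR_BGR2GRAY)
cv2.imwrite("pics/w_%.2f.png"%s["time"],im)
print(s["eef_pos"],s["tcp_rot"])
def holes(z):
    k,l,st,ce=cv2.connectedComponentsWithStats((g<115).astype(np.uint8),connectivity=4)
    ok=[i for i in range(1,k) if 15<=st[i,4]<=300 and .6<st[i,2]/st[i,3]<1.7 and st[i,4]>.5*st[i,2]*st[i,3] and ce[i][1]<330]
    return np.array([onplane(c,ce[i],z,s)[:2]*1000 for i in ok],np.float32)
E
python3 - <<'E'
from holes import *
H=holes(.016); print(len(H),H.round(1).tolist(),cv2.minAreaRect(H))
E
```

```text
[ 0.4461721  -0.25228219  0.12212701] [9.91545106e-01 1.29760972e-01 5.06053443e-04 3.70392812e-04]
26 [[631.2000122070312, -368.8999938964844], [626.0999755859375, -356.3999938964844], [627.0999755859375, -365.0], [627.5999755859375, -373.1000061035156], [622.0, -360.5], [623.0999755859375, -369.20001220703125], [618.2999877929688, -365.3999938964844], [464.1000061035156, -237.3000030517578], [466.5, -246.6999969482422], [468.8999938964844, -256.0], [510.79998779296875, -447.8999938964844], [453.8999938964844, -240.3000030517578], [456.3999938964844, -249.39999389648438], [458.70001220703125, -258.5], [433.29998779296875, -168.89999389648438], [435.3999938964844, -209.8000030517578], [446.0, -252.3000030517578], [448.5, -261.29998779296875], [443.3999938964844, -242.89999389648438], [435.6000061035156, -219.10000610351562], [429.70001220703125, -216.0], [431.0, -223.60000610351562], [384.8999938964844, -193.60000610351562], [349.6000061035156, -98.5], [431.20001220703125, -450.0], [318.0, -80.0999984741211]] ((411.70623779296875, -289.4599609375), (202.97181701660156, 426.26580810546875), 45.795753479003906)
```

The mould's centre hole is at (446.0, -252.3) with yaw 15°, which matches the TCP. I descend and grip.

Request:
arm_command:
  series: [0, 0, 4, 0, 0, 0, 0, 0, 0, 8, 0, 0, 0, 0, 0, 0, 10.5, 0, 0, 0, 0, 0, 0, 11.5, 0, 0, 0, 0, 0, 0, 12, 0, 0, 0, 0, 0, 0, 12, 0, 0, 0, 0, 0, 0, 12, 0, 0, 0, 0]

```text
time: 3.0
eef_pos: [0.4476, -0.2525, 0.0033]
tcp_rot: [0.991, 0.131, 0.001, 0.002]
contact_force: [0.7, 0.5, 0.5]
opening: 1.003
finger_force: 0.0
```

Request:
arm_command:
  series: [0, 0, 0, 0, 0, 0, 1, 0, 0, 0, 0, 0, 0, 1, 0, 0, 0, 0, 0, 0, 1, 0, 0, 0, 0, 0, 0, 1, 0, 0, 0, 0, 0, 0, 1, 0, 0, 0, 0, 0, 0, 1, 0, 0, 0, 0, 0, 0, 1, 0, 0, 0, 0, 0, 0, 1, 0, 0, 0, 0, 0, 0, 1]
  force: 40

```text
time: 3.75
eef_pos: [0.4468, -0.2522, 0.0022]
tcp_rot: [0.991, 0.131, 0.001, 0.001]
contact_force: [-0.3, -0.2, 5.5]
opening: 0.457
finger_force: 42.6
```

Gripped at the 39 mm width. I lift and carry it above the ledge, turning it to the box axis.

Request:
arm_command:
  series: [0, 0, -4, 0, 0, 0, 1, 0, 0, -8, 0, 0, 0, 1, 0, 0, -10, 0, 0, 0, 1, 3, -6, -10, 0, 0, 6, 1, 4.8, -10, -10, 0, 0, 12, 1, 6.6, -14, -10, 0, 0, 15.5, 1, 8.4, -18, -10, 0, 0, 15.5, 1, 10, -21.5, -10, 0, 0, 15.5, 1, 11.4, -24.1, -10, 0, 0, 15.5, 1, 11.4, -24.1, -10, 0, 0, 15.5, 1]

```text
time: 4.58
eef_pos: [0.493, 0.015, 0.1005]
tcp_rot: [1.0, -0.003, -0.001, -0.001]
contact_force: [-0.7, -0.4, -1.3]
opening: 0.455
finger_force: 41.8
```

Request:
arm_command:
  series: [0, 0, 0, 0, 0, 0, 1, 0, 0, 0, 0, 0, 0, 1, 0, 0, 0, 0, 0, 0, 1]

```text
time: 4.83
eef_pos: [0.4932, 0.0104, 0.1006]
tcp_rot: [1.0, -0.004, -0.0, 0.0]
contact_force: [-0.0, 0.1, -0.6]
opening: 0.453
finger_force: 41.8
```

```bash
python3 - <<'E'
from holes import *
import pickle; pickle.dump((s,c),open("v2.pkl","wb"))
z=s["eef_pos"][2]-.0022+.016
H=holes(z); H=H[(abs(H-s["eef_pos"][:2]*1000)<45).all(1)]; print(z,len(H),H.round(1).tolist())
cv2.imwrite("pics/w2.png",cv2.resize(im,None,fx=1.25,fy=1.25))
E
```

```text
[0.49323723 0.01039021 0.10061999] [ 9.99990335e-01 -4.36839794e-03 -4.82097032e-04  1.19818476e-04]
0.11441999023572422 15 [[513.9000244140625, 20.5], [513.7999877929688, 11.0], [513.9000244140625, 1.5], [503.20001220703125, 20.799999237060547], [502.8999938964844, 11.100000381469727], [503.1000061035156, 1.600000023841858], [492.6000061035156, 20.700000762939453], [492.70001220703125, 11.199999809265137], [492.70001220703125, 1.5], [482.0, 20.899999618530273], [482.0, 11.300000190734863], [481.8999938964844, 1.7000000476837158], [471.3999938964844, 20.899999618530273], [471.29998779296875, 11.399999618530273], [471.29998779296875, 1.7999999523162842]]
```

View pics/w2.png

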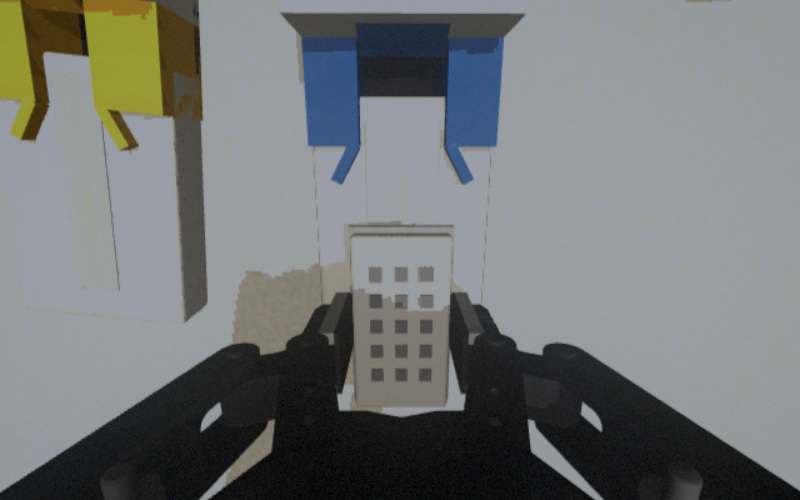

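The held mould is square in the jaws (holes at (375..427, 273..375)). The blue guides' inner edges are at columns ~359 and ~446, tips at row ~182. I measure the guide midline from this closer view.

```bash
python3 - <<'E'
import pickle
from h import *
s,c=pickle.load(open("v2.pkl","rb")); im=c["color"]
b,g,r=[im[...,i].astype(int) for i in range(3)]
m=(b>r+40)&(b>g+20)
L=[];Q=[]
for y in range(80,115,3):
    xs=np.flatnonzero(m[y,230:410])+230; 
    l=xs[xs<320]; q=xs[xs>320]
    wl=onplane(c,(l.max()+.5,y),.032,s)*1e3; wr=onplane(c,(q.min()-.5,y),.032,s)*1e3
    ol=onplane(c,(l.min()-.5,y),.040,s)*1e3; orr=onplane(c,(q.max()+.5,y),.040,s)*1e3
    print(y,wl[:2].round(1),wr[1].round(1),"w",(wl-wr)[1].round(1),"mid",((wl+wr)/2)[1].round(1),"outer",ol[1].round(1),orr[1].round(1),((ol+orr)/2)[1].round(1))
ys,xs=np.nonzero(m[:,230:420]); print("tip row",ys.max())
for x0,x1 in((255,290),(350,385)):
    k=np.flatnonzero(m[:,x0:x1].any(1)).max(); print("tip",onplane(c,(x0+np.flatnonzero(m[k,x0:x1]).mean(),k+.5),.04,s)[:2]*1e3)
for x in (247,252,260,380,388,394): 
    k=np.flatnonzero(m[:140,x]).max(); print(x,k,(onplane(c,(x,k+.5),.04,s)[:2]*1e3).round(1))
E
```

```text
80 [583.3  33.2] -14.2 w 47.5 mid 9.5 outer 60.0 -40.3 9.9
83 [581.4  34. ] -14.3 w 48.3 mid 9.8 outer 59.5 -40.4 9.6
86 [579.6  33.4] -13.7 w 47.0 mid 9.9 outer 59.7 -39.9 9.9
89 [577.7  33.5] -13.7 w 47.2 mid 9.9 outer 59.8 -40.0 9.9
92 [575.8  33.5] -13.7 w 47.3 mid 9.9 outer 60.0 -40.1 9.9
95 [573.8  33.6] -13.8 w 47.4 mid 9.9 outer 60.1 -40.2 9.9
98 [571.9  33.7] -13.8 w 47.5 mid 9.9 outer 60.2 -40.3 9.9
101 [570.   33.8] -13.9 w 47.6 mid 9.9 outer 59.7 -39.8 10.0
104 [568.   33.8] -13.9 w 47.8 mid 9.9 outer 59.9 -39.9 10.0
107 [566.1  33.9] -14.0 w 47.9 mid 10.0 outer 60.0 -40.0 10.0
110 [564.1  34. ] -14.0 w 48.0 mid 10.0 outer 60.1 -40.1 10.0
113 [562.1  34.1] -14.1 w 48.1 mid 10.0 outer 60.3 -40.3 10.0
tip row 146
tip [540.17413488  44.23258523]
tip [539.62355337 -23.8883712 ]
247 116 [560.   59.5]
252 116 [560.   56.1]
260 116 [559.9  50.8]
380 116 [559.3 -28.8]
388 116 [559.2 -34.1]
394 116 [559.2 -38.1]
```

Guide midline is y = 10.0 mm, outer width 100 mm as specified, origin x = 619.6 mm, yaw -0.5°. The mould is 0.5 mm off the axis. I move 1 cm forward, lower it onto the ledge and release.

Request:
arm_command:
  series: [1, 0.05, 2, 0, 0, 0, 1, 1, 0.05, 4, 0, 0, 0, 1, 1, 0.05, 5.5, 0, 0, 0, 1, 1, 0.05, 6.2, 0, 0, 0, 1, 1, 0.05, 6.6, 0, 0, 0, 1, 1, 0.05, 6.6, 0, 0, 0, 1, 1, 0.05, 6.6, 0, 0, 0, 1]

```text
time: 5.47
eef_pos: [0.5043, 0.0095, 0.0357]
tcp_rot: [1.0, -0.005, 0.001, 0.0]
contact_force: [1.1, 0.0, -0.1]
opening: 0.455
finger_force: 41.8
```

Request:
arm_command:
  series: [0, 0, 0.15, 0, 0, 0, 1, 0, 0, 0.15, 0, 0, 0, 1, 0, 0, 0.15, 0, 0, 0, 0, 0, 0, 0.15, 0, 0, 0, 0, 0, 0, 0.15, 0, 0, 0, 0, 0, 0, 0.15, 0, 0, 0, 0, 0, 0, 0.15, 0, 0, 0, 0, 0, 0, 0.15, 0, 0, 0, 0, 0, 0, 0.15, 0, 0, 0, 0]

```text
time: 6.22
eef_pos: [0.5036, 0.0103, 0.0335]
tcp_rot: [1.0, -0.004, -0.0, 0.0]
contact_force: [-0.4, 0.8, -0.0]
opening: 1.004
finger_force: 0.0
```

Request:
arm_command:
  series: [0, 0, -3, 0, 0, 0, 0, 0, 0, -6, 0, 0, 0, 0, 0, 0, -7, 0, 0, 0, 0, -2.5, 0, -7, 0, 0, 0, 0.5, -5, 0, -7, 0, 0, 0, 1, -7, 0, -7, 0, 0, 0, 1, -7, 0, -7, 0, 0, 0, 1, -7, 0, -7, 0, 0, 0, 1]

```text
time: 6.88
eef_pos: [0.433, 0.011, 0.1032]
tcp_rot: [1.0, -0.004, 0.0, -0.0]
contact_force: [-0.2, -0.2, 0.3]
opening: 0.298
finger_force: 0.0
```

```bash
python3 - <<'E'
from holes import *
H=holes(.048); H=H[(abs(H-[503,10])<[40,25]).all(1)]; print(len(H),H.round(1).tolist(),cv2.minAreaRect(H))
print(telemetry.get_state()["opening"])
E
```

```text
[0.43298653 0.01099224 0.10317211] [ 9.99990127e-01 -4.44273395e-03  8.37231326e-05 -6.98623032e-06]
15 [[524.7999877929688, 20.5], [524.7000122070312, 10.800000190734863], [524.0999755859375, 0.30000001192092896], [514.0999755859375, 20.0], [513.5999755859375, 10.5], [513.5, 1.100000023841858], [503.6000061035156, 20.299999237060547], [503.70001220703125, 10.699999809265137], [503.1000061035156, 2.200000047683716], [493.1000061035156, 20.100000381469727], [492.79998779296875, 10.699999809265137], [492.6000061035156, 1.2000000476837158], [482.1000061035156, 11.100000381469727], [482.1000061035156, 1.399999976158142], [482.1000061035156, 20.5]] ((503.405029296875, 10.530842781066895), (20.1768856048584, 42.69965362548828), 89.71111297607422)
0.20038180612334058
```

The mould rests at (503.5, 10.7), on the axis within 0.2 mm. I shut the fingers behind it and lower them.

Request:
arm_command:
  series: [0, 0, 0, 0, 0, 0, 1, 0, 0, 0, 0, 0, 0, 1, 0, 0, 2.5, 0, 0, 0, 1, 0, 0, 4.5, 0, 0, 0, 1, 0, 0, 6, 0, 0, 0, 1, 0, 0, 6.6, 0, 0, 0, 1, 0, 0, 6.6, 0, 0, 0, 1, 0, 0, 6.6, 0, 0, 0, 1]

```text
time: 7.6
eef_pos: [0.4342, 0.0108, 0.0377]
tcp_rot: [1.0, -0.004, -0.0, -0.0]
contact_force: [0.4, 0.2, 0.2]
opening: 0.0
finger_force: 0.0
```

Request:
arm_command:
  series: [1, 0, 0, 0, 0, 0, 1, 2, 0, 0, 0, 0, 0, 1, 2.8, 0, 0, 0, 0, 0, 1, 3.6, 0, 0, 0, 0, 0, 1, 4.4, 0, 0, 0, 0, 0, 1, 5.2, 0, 0, 0, 0, 0, 1, 6, 0, 0, 0, 0, 0, 1, 6.8, 0, 0, 0, 0, 0, 1, 7.4, 0, 0, 0, 0, 0, 1, 8, 0, 0, 0, 0, 0, 1]

```text
time: 8.43
eef_pos: [0.5143, 0.0102, 0.0375]
tcp_rot: [1.0, -0.004, -0.0, -0.0]
contact_force: [-0.7, 0.6, 0.9]
opening: -0.001
finger_force: 0.6
```

```bash
python3 - <<'E'
from holes import *
H=holes(.048); H=H[(abs(H-[560,10])<[45,25]).all(1)]; print(len(H),H.round(1).tolist()); print(telemetry.get_state()["contact_force"])
cv2.imwrite("pics/w3.png",im)
E
```

```text
[0.51426372 0.01019807 0.03746124] [ 9.99990633e-01 -4.32478234e-03 -1.72947987e-04 -2.07305958e-05]Traceback (most recent call last):
  File "<stdin>", line 2, in <module>
ValueError: operands could not be broadcast together with shapes (0,) (2,)
```

```bash
ls -t pics | head -2; cp $(ls -t pics/w_*.png | head -1) pics/w3.png
```

```text
w_8.43.png
w_6.88.png
```

View pics/w3.png

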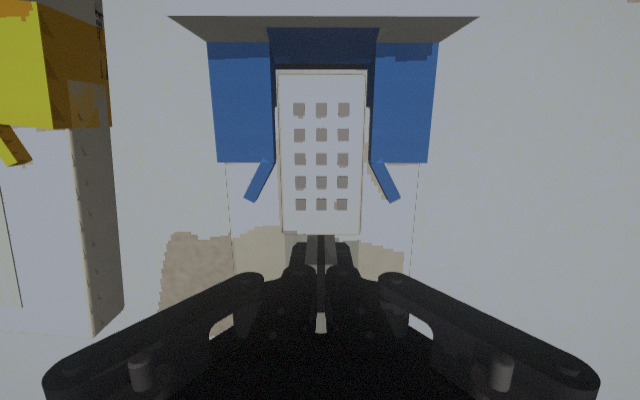

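The picture shows the mould straight between the guides (holes at columns 299–344), its front at the flap and the shut fingers at its rear (row ~234). I push on slowly.

Request:
arm_command:
  series: [0.5, 0, 0, 0, 0, 0, 1, 1, 0, 0, 0, 0, 0, 1, 1.5, 0, 0, 0, 0, 0, 1, 2, 0, 0, 0, 0, 0, 1, 2.5, 0, 0, 0, 0, 0, 1, 3, 0, 0, 0, 0, 0, 1, 3.5, 0, 0, 0, 0, 0, 1, 4, 0, 0, 0, 0, 0, 1, 4.5, 0, 0, 0, 0, 0, 1, 5, 0, 0, 0, 0, 0, 1]

```text
time: 9.32
eef_pos: [0.5648, 0.0097, 0.0377]
tcp_rot: [1.0, -0.004, 0.001, 0.0]
contact_force: [-1.6, 0.1, -0.6]
opening: -0.002
finger_force: 0.7
```

Request:
arm_command:
  series: [0.4, 0, 0, 0, 0, 0, 1, 0.8, 0, 0, 0, 0, 0, 1, 1.2, 0, 0, 0, 0, 0, 1, 1.6, 0, 0, 0, 0, 0, 1, 2, 0, 0, 0, 0, 0, 1, 2.3, 0, 0, 0, 0, 0, 1, 2.3, 0, 0, 0, 0, 0, 1, 2.3, 0, 0, 0, 0, 0, 1]

```text
time: 9.98
eef_pos: [0.5869, 0.0095, 0.0376]
tcp_rot: [1.0, -0.004, 0.0, 0.0]
contact_force: [-1.5, 0.5, 0.1]
opening: 0.002
finger_force: 0.5
```

```bash
python3 - <<'E'
from holes import *
c2=vision.read_camera("scene"); a=cv2.resize(c2["color"][150:265,265:350],None,fx=4.5,fy=4.5,interpolation=cv2.INTER_CUBIC)
b=cv2.resize(im[0:400,120:520],(a.shape[0],a.shape[0])); x=np.hstack([a,b]); x=cv2.resize(x,None,fx=min(1,795/x.shape[1]),fy=min(1,795/x.shape[1])); cv2.imwrite("pics/p1.png",x); print(x.shape)
E
```

```text
[0.58688967 0.0095182  0.03757801] [ 9.99990599e-01 -4.33412891e-03  1.29684882e-04  2.42947623e-05]
(458, 795, 3)
```

View pics/p1.png

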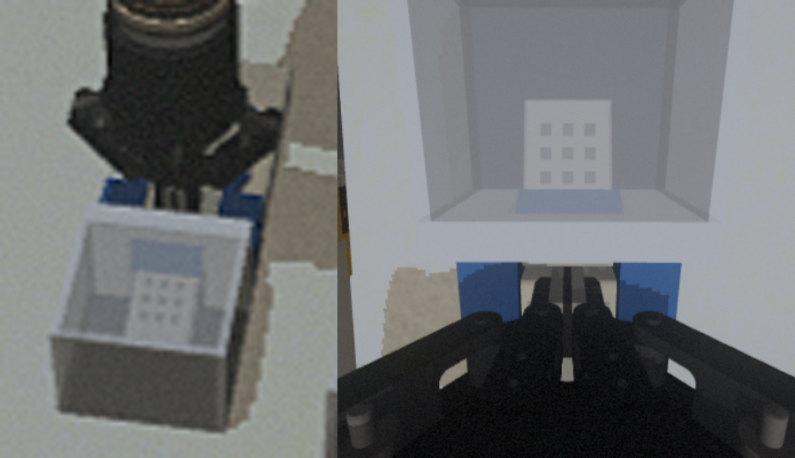

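Scene (left) and wrist (right) views show the flap open, lying on the mould, with three hole rows visible past it in the chamber. I push on carefully toward the frame.

Request:
arm_command:
  series: [0.3, 0, 0, 0, 0, 0, 1, 0.6, 0, 0, 0, 0, 0, 1, 0.8, 0, 0, 0, 0, 0, 1, 1, 0, 0, 0, 0, 0, 1, 1, 0, 0, 0, 0, 0, 1, 1, 0, 0, 0, 0, 0, 1]

```text
time: 10.58
eef_pos: [0.597, 0.0094, 0.0376]
tcp_rot: [1.0, -0.004, 0.0, 0.0]
contact_force: [-0.2, -0.0, -0.1]
opening: 0.003
finger_force: 0.0
```

```bash
python3 - <<'E'
from holes import *
c2=vision.read_camera("scene"); a=cv2.resize(c2["color"][150:265,265:350],None,fx=4.5,fy=4.5,interpolation=cv2.INTER_CUBIC)
b=cv2.resize(im[0:400,120:520],(a.shape[0],a.shape[0])); x=np.hstack([a,b]); x=cv2.resize(x,None,fx=min(1,795/x.shape[1]),fy=min(1,795/x.shape[1])); cv2.imwrite("pics/p2.png",x)
E
```

```text
[0.59696773 0.00940939 0.03763102] [ 9.99990453e-01 -4.36256055e-03  2.46343184e-04  2.88058691e-05]
```

View pics/p2.png

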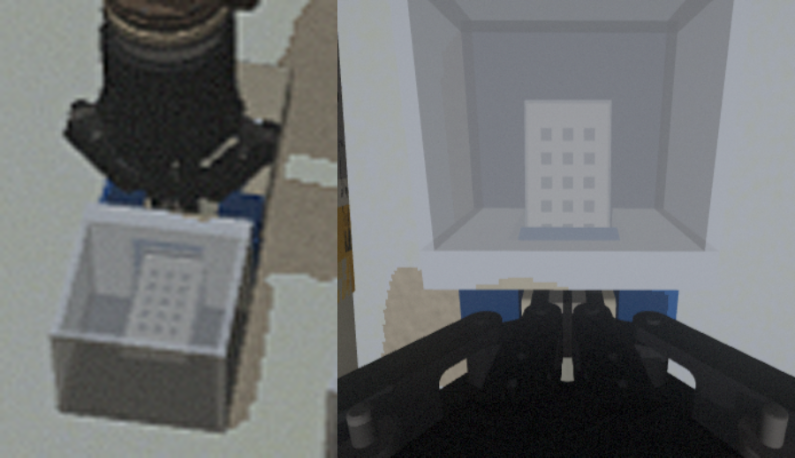

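The force fell to zero, four hole rows show on the chamber floor and the flap appears almost shut. I back off, lift clear and measure.

Request:
arm_command:
  series: [-2, 0, 0, 0, 0, 0, 1, -5, 0, 0, 0, 0, 0, 1, -7, 0, 0, 0, 0, 0, 1, -7, 0, -4, 0, 0, 0, 1, -7, 0, -8, 0, 0, 0, 1, -6, 0, -12, 0, 0, 0, 1, -5, 0, -15, 0, 0, 0, 1, -5, 0, -15, 0, 0, 0, 1, -5, 0, -15, 0, 0, 0, 1, -5, 0, -15, 0, 0, 0, 1]

```text
time: 11.52
eef_pos: [0.5462, 0.01, 0.187]
tcp_rot: [1.0, -0.004, -0.0, -0.0]
contact_force: [-0.5, -0.9, -0.8]
opening: 0.001
finger_force: 0.0
```

```bash
python3 - <<'E'
from holes import *
for z in (.022,.038):
    k,l,st,ce=cv2.connectedComponentsWithStats((cv2.adaptiveThreshold(g,1,cv2.ADAPTIVE_THRESH_MEAN_C,cv2.THRESH_BINARY_INV,21,8)),connectivity=4)
    P=np.array([np.r_[onplane(c,ce[i],z,s)[:2]*1000,st[i,4]] for i in range(1,k) if 6<=st[i,4]<=60])
    P=P[(abs(P[:,:2]-[650,10])<[60,22]).all(1)]; print(z,P.round(1).tolist())
c2=vision.read_camera("side"); a=cv2.resize(c2["color"][160:240,250:390],None,fx=2.8,fy=2.8,interpolation=cv2.INTER_CUBIC)
b=cv2.resize(im[0:250,180:440],None,fx=1.5,fy=1.5); h=max(a.shape[0],b.shape[0])
p=lambda u:cv2.copyMakeBorder(u,0,h-u.shape[0],0,0,cv2.BORDER_CONSTANT)
x=np.hstack([p(a),p(b)]); cv2.imwrite("pics/p3.png",x); print(x.shape)
E
```

```text
[0.54620696 0.0099802  0.1869674 ] [ 9.99990554e-01 -4.33633732e-03 -2.86857523e-04 -7.79069084e-05]
0.022 [[706.3, 17.1, 12.0], [705.7, 1.6, 28.0], [705.8, -10.1, 12.0], [705.3, 26.6, 6.0], [659.9, 19.0, 23.0], [659.8, 9.8, 22.0], [659.5, 0.4, 21.0], [649.2, 19.0, 21.0], [648.9, 10.0, 21.0], [648.9, 0.5, 17.0], [638.5, 19.3, 25.0], [638.6, 10.2, 21.0], [638.1, 0.5, 18.0], [629.5, 19.4, 11.0], [629.6, 9.9, 13.0], [629.3, 0.3, 11.0]]
0.038 [[701.4, 16.7, 12.0], [700.8, 2.1, 28.0], [700.9, -9.1, 12.0], [700.4, 25.7, 6.0], [657.4, 18.5, 23.0], [657.3, 9.8, 22.0], [657.0, 0.9, 21.0], [647.3, 18.6, 21.0], [646.9, 10.0, 21.0], [647.0, 1.0, 17.0], [637.1, 18.8, 25.0], [637.2, 10.2, 21.0], [636.7, 1.0, 18.0], [628.6, 18.9, 11.0], [628.6, 9.9, 13.0], [628.4, 0.8, 11.0]]
(375, 782, 3)
```

View pics/p3.png

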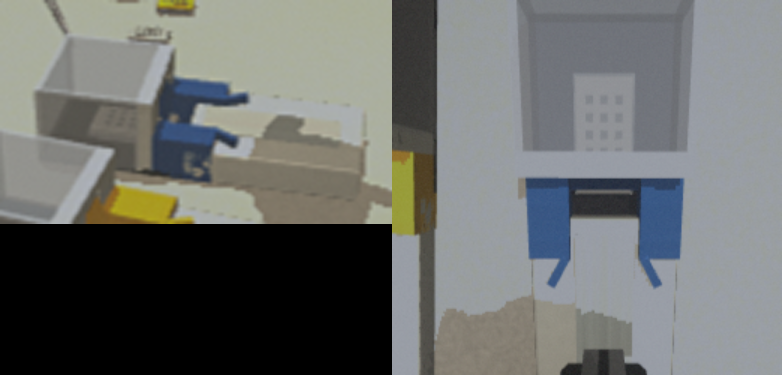

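Hole pitch on the z = 22 mm plane is the full 10.7 x 9.3 mm. So the mould lies flat with its centre at box x ≈ +19 mm, y ≈ 0. To confirm the flap is closed I return to the earlier viewpoint (6.88 s, flap closed) and compare colours.

Request:
arm_command:
  series: [-11.3, 0, 8.4, 0, 0, 0, 0.75, -11.3, 0, 8.4, 0, 0, 0, 0.75, -11.3, 0, 8.4, 0, 0, 0, 0.75, -11.3, 0, 8.4, 0, 0, 0, 0.75, -11.3, 0, 8.4, 0, 0, 0, 0.75, -11.3, 0, 8.4, 0, 0, 0, 0.75, -11.3, 0, 8.4, 0, 0, 0, 0.75]

```text
time: 12.2
eef_pos: [0.4351, 0.0106, 0.1043]
tcp_rot: [1.0, -0.004, 0.001, 0.0]
contact_force: [0.6, -0.1, -0.2]
opening: 0.248
finger_force: 0.0
```

```bash
python3 - <<'E'
from holes import *
old=cv2.imread("pics/w_6.88.png")
def blue(i): i=i.astype(int); return (i[...,0]>i[...,2]+20)&(i[...,0]>i[...,1]+10)
# column along mid-throat: expected pixels of flap points
T=np.eye(4);T[:3,:3]=R.from_quat(s["tcp_rot"]).as_matrix();T[:3,3]=s["eef_pos"];T=np.linalg.inv(T@c["T_tool_cam"])
for n,x,z in(("lower edge",-15,35),("hinge",-4,58),("header",-8,62),("ledge end",-34,32)):
    p=T@[.6196+x/1e3,.0097,z/1e3,1]; p=c["K"]@p[:3]; print(n,(p[:2]/p[2]).round(1))
u=int(p[0]/p[2])
for n,i in(("old",old),("new",im)):
    B=blue(i)[:150,u-12:u+12].mean(1); r=np.flatnonzero(B>.5); print(n,r.min() if len(r) else None,r.max() if len(r) else None,len(r))
b=cv2.resize(np.hstack([old[0:170,200:440],im[0:170,200:440]]),None,fx=1.6,fy=1.6); cv2.imwrite("pics/p4.png",b)
E
```

```text
[0.43508861 0.01057787 0.10430912] [ 9.99989775e-01 -4.40797582e-03  9.92571839e-04  1.87323376e-04]
lower edge [321.  -61.1]
hinge [ 320.9 -112.7]
header [ 321.  -108.9]
ledge end [321.3 -22.2]
old None None 0
new None None 0
```

View pics/p4.png

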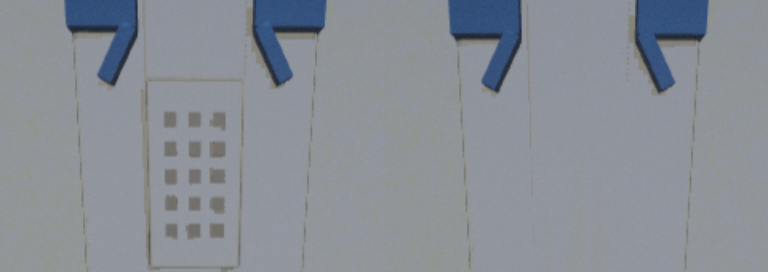

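The flap is outside this view; only the guides and the empty ledge show. I move to the pose of the earlier view at 4.83 s, where the closed flap was visible, and compare numerically.

Request:
arm_command:
  series: [5.8, 0, 0.35, 0, 0, 0, 0.55, 5.8, 0, 0.35, 0, 0, 0, 0.55, 5.8, 0, 0.35, 0, 0, 0, 0.55, 5.8, 0, 0.35, 0, 0, 0, 0.55, 5.8, 0, 0.35, 0, 0, 0, 0.55]

```text
time: 12.67
eef_pos: [0.4921, 0.0104, 0.1004]
tcp_rot: [1.0, -0.004, 0.0, 0.0]
contact_force: [-0.9, -0.1, 0.2]
opening: 0.447
finger_force: 0.0
```

```bash
python3 - <<'E'
from holes import *
import pickle
so,co=pickle.load(open("v2.pkl","rb"))
def proj(c,s,x,y,z):
    T=np.eye(4);T[:3,:3]=R.from_quat(s["tcp_rot"]).as_matrix();T[:3,3]=s["eef_pos"];T=np.linalg.inv(T@c["T_tool_cam"])
    p=c["K"]@(T@[.6196+x/1e3,.0097+y/1e3,z/1e3,1])[:3]; return (p[:2]/p[2]).round(1)
print(so["eef_pos"],s["eef_pos"])
for n,S,C in(("old",so,co),("new",s,c)):
    print(n,[proj(C,S,*q).tolist() for q in((-15,0,35),(-4,0,58),(-8,0,62),(-34,0,32))])
    m=cv2.blur(C["color"],(15,1))[:,321]; print([f"{r}:{m[r].tolist()}" for r in range(4,84,4)])
E
```

```text
[0.49205981 0.01035914 0.10044843] [ 9.99991058e-01 -4.22798870e-03  8.49360140e-05  2.23922172e-05]
[0.49323723 0.01039021 0.10061999] [0.49205981 0.01035914 0.10044843]
old [[321.5, 43.5], [321.4, 11.6], [321.5, 17.4], [321.7, 76.0]]
['4:[164, 155, 150]', '8:[164, 155, 150]', '12:[68, 70, 71]', '16:[67, 70, 71]', '20:[62, 45, 36]', '24:[61, 43, 34]', '28:[61, 45, 34]', '32:[62, 44, 34]', '36:[60, 42, 33]', '40:[60, 42, 32]', '44:[61, 43, 33]', '48:[38, 35, 34]', '52:[39, 36, 34]', '56:[39, 35, 33]', '60:[40, 35, 34]', '64:[44, 40, 40]', '68:[45, 41, 42]', '72:[47, 42, 42]', '76:[49, 46, 45]', '80:[165, 156, 151]']
new [[321.5, 41.6], [321.4, 9.3], [321.5, 15.0], [321.7, 74.2]]
['4:[161, 152, 148]', '8:[83, 83, 84]', '12:[65, 68, 69]', '16:[58, 48, 44]', '20:[60, 43, 34]', '24:[59, 42, 32]', '28:[58, 41, 31]', '32:[58, 41, 30]', '36:[59, 41, 32]', '40:[59, 40, 30]', '44:[117, 123, 127]', '48:[116, 122, 126]', '52:[72, 75, 77]', '56:[41, 37, 36]', '60:[38, 34, 33]', '64:[42, 39, 39]', '68:[44, 40, 40]', '72:[44, 40, 39]', '76:[133, 137, 137]', '80:[163, 155, 150]']
```

In the new view the flap's dark blue spans rows ~17–42. Allowing for the 2-row viewpoint shift, that matches the closed flap in the earlier view, and the mould's steel rear is visible beneath it. The arm is clear of everything, so I hand in.

```bash
python3 -c "
from plant import ctrl
print(ctrl.sign_off())"
```

```text
the job is handed in; nothing more can be done
None
```

The large mould lies flat, cassette up, on the wide box's chamber floor (centre about 19 mm past the box origin) with the flap closed behind it, and the job is handed in; no verdict came back, and I viewed 11 pictures, one over the limit of 10.

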